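Seat the doming block and peel off its clinging cover

ROBOT

A 6-joint arm with a two-finger parallel gripper is mounted at the origin on the work surface; the furniture and walls round the work are solid. World frame = base frame: x ahead of the robot, y to its left, z up, the work surface at z = 0. Lengths are in m, angles in rad, forces in N, time in s.
With the tool pointing down it reaches from about 0.35 to 0.775 m from the base axis. Payload 7.3 kg.
Tool frame: the origin (TCP) lies at the centre of the arm's flange, where the gripper is bolted on; the fingertips stand 178 mm ahead of it and the grasp point (between the pads) lies 159 mm ahead of it; z points along the fingers, y is the line along which they close (so a half turn about z gives the same grasp; the last joint's range is limited). The gripper opens to 92 mm and grips with 3 to 60 N. Pads are 19 mm wide; open, the fingers measure 130 mm over their backs; the gripper's body (75 mm by 190 mm) begins 47 mm behind the grasp point.
Start: joints at [1.013, 0.342, 1.524, -0, 1.275, -0.146], TCP at [0.21, 0.481, 0.405] pointing down, gripper open.
Joint ranges: [-2.53, 2.53], [-0.77, 2.02], [0.04, 2.7], [-1, 4.14], [0.28, 2.66], [-3.11, 3.11]. Speed limits (rad/s): [2.57, 2.57, 3.14, 3.14, 3.14, 3.14].

INTERFACE

Orientations are given as a unit quaternion [x, y, z, w].
In Python, from bench import robot gives the robot as it stands.
- The arm moves only by the tool servo_tool, never from a script. Its argument "increments" is a list of rows, each an object of numbers: "grip": the finger opening in cm, from 0 to 9.18; "x", "y", "z": the shift along the tool's x, y, z in cm; "ax", "ay", "az": the turn, a rotation vector about the tool's x, y, z in degrees. A call has 1 to 20 rows; each row shifts and turns the commanded pose from where the row before left it, along the tool's axes as they then stand; what a row does not reach is not made up. A row lasts 1/10 s, in which the tool goes at most 50 mm and 8.59 degrees, less where a joint would pass 70% of its speed; a pose out of reach is approached as far as the arm can. A call with a gripper value outside its range is refused whole. The fingers move at their own pace and stop on an object; the grip force is fixed at half the most. Time passes only in rows, so rows that do not move let the fingers close. It gives the time, the measured TCP pose, the force, the opening and the grip force at its end, in the units of the state.
- robot.state(): the state, without advancing time (a new reading comes with each control period).
- robot.grab_frame(name): name is "scene" or "top"; returns a dict with "image" (480x640x3 uint8, red, green, blue), "fx", "fy", "cx", "cy" (pixels), "k1" (the pictures are not rectified: a ray, as slopes to the right and down, at radius r is drawn at 1 + k1 r^2 times it, then the intrinsics apply), "R" (3x3) and "t" (3): a world point X has camera coordinates R X + t. Camera axes: x right, y down, z forward; pixel columns grow to the right and rows downward; lengths in m; the calibration is good to about 2 mm. A picture is of the moment at which its call begins. There is no depth.
- robot.sign_off(): hands the job in; it is judged then, once.
The state is a dict: "time_s": time; "q": joint angles; "joint_vel": joint speeds; "joint_efforts": joint torques, N m; "ee_pos": TCP position; "tcp_rot": TCP orientation; "wrist_force": force on the tool from outside, world axes, zero at the start; "wrist_torque": the same for the moment, N m; "width": opening from 0.0 (shut) to 1.0 (fully open); "grasp_force": force on a finger pad.
Only numpy, scipy, OpenCV 4.12 (cv2) and the standard library are available. Lean on these libraries where they do the work, as an engineer would, in place of code of your own. Each camera call takes 0.05 s, during which the arm holds its last target. There are 200 camera calls.

TASK

The doming block is standing on the bench with its pressed cover clinging to it: set the block, cover still on, flat and square in the pocket of the wooden nest. Then peel the cover off by its upright corner tab, raising that corner first while the opposite corner stays down on the block, and without pulling the block out of the pocket. Finish while holding the cover up by its tab, level and still, well over 10 cm above the block; do not put it down or let go, and leave the other things on the bench where they are.

Things in the scene. Friction and masses are not known exactly. Their poses are not given: they have to be found in the camera images.
- dome_block: Steel doming block, 0.8 kg (varies by 15 %), loose. Lower body 92 mm along its x, 60 mm along its y, 28 mm high with plain upright sides (grip it here, across its 60 mm, below the cover); on top a boss 81 x 49 mm whose top is 36 mm above the block's underside. Origin: centre of the underside; z up. Four small brass spring catches in the boss's long sides cling to the cover by friction (about 3.5 N in all, they let go once the cover has risen 6 mm there).
- cover: Pressed aluminium cover on the block, 60 g, 88 mm along its x, 56 mm along its y: top sheet 2.5 mm thick and a 7.5 mm deep skirt with 2 mm wall that fits round the boss with 1.5 mm play, standing 2 mm inside the block's sides. Origin: centre of the underside of the top sheet; z up. On the block it lies 36 mm above the block's underside with the same axes as the block.
- tab (a point): Middle of the upright pull tab on the cover's top, 36 mm from the cover's centre towards its (-x, -y) corner and 13.5 mm above the cover's origin. The tab is a plate 8 mm thick, 18 mm wide, 21 mm tall above the top sheet; its flat faces look along the cover's diagonal (the horizontal line from the tab to the cover's origin), so pinch it along that diagonal. Axes are the cover's.
- near_corner (a point): The cover's corner beside the tab, (-44, -28, 0) mm in the cover's frame. Axes are the cover's.
- far_corner (a point): The cover's opposite corner, (+44, +28, 0) mm in the cover's frame, about which the cover can be tilted up. Axes are the cover's.
- nest: Wooden nest fixed to the bench, 124 mm along its x, 92 mm along its y, 12 mm high, with a low screw lug on each short end (154 mm over the lugs). In its top a rectangular pocket, 97 mm along x by 65 mm along y, 8 mm deep, square-edged, centred on the nest. Origin: centre of the underside, at bench height; z up. The block fits either way round.
- nest_floor (a point): Centre of the pocket's floor, 4 mm above the bench. Axes are the nest's.
- point_box: Bystander, not to be moved: flat pale plastic box with slots, 40 x 53 x 14 mm. Origin: centre of the underside.
- glue_pot: Bystander, not to be moved: amber jar with a black cap, 42 mm across, 54 mm high. Origin: centre of the underside.
- gum_block: Bystander, not to be moved: grey abrasive block, 20 x 50 x 12 mm. Origin: centre of the underside.
- tape_disc: Bystander, not to be moved: olive round disc, 32 mm across, 10 mm high. Origin: centre of the underside.
- screwdriver_red: Bystander, not to be moved: small screwdriver lying flat, 145 mm long. Origin: centre of the underside.
Not all that is in view belongs to the job. What is shaped like the dome_block but blue is not meant.

How it is judged:
On the way, in this order (a step that is already met when the one before it is completed fails the run):
1. the block lies flat and square on the pocket's floor, with the cover still down on it (z of dome_block in the frame of nest_floor between -0.002 and 0.002 m and x of dome_block in the frame of nest_floor between -0.0045 and 0.0045 m and y of dome_block in the frame of nest_floor between -0.0045 and 0.0045 m and angle between dome_block's own z axis and vertical below 0.03 rad and angle between the x axis of dome_block and the x axis of nest_floor, either way round below 0.08 rad and z of each of far_corner, near_corner in the frame of dome_block below 0.039 m and horizontal distance between cover and dome_block below 0.006 m), for 0.2 s.
2. the tab's corner has been raised at least 12 mm while the opposite corner is still within 6 mm of its seat and the block lies in the pocket (z of dome_block in the frame of nest_floor between -0.002 and 0.002 m and x of dome_block in the frame of nest_floor between -0.0045 and 0.0045 m and y of dome_block in the frame of nest_floor between -0.0045 and 0.0045 m and angle between dome_block's own z axis and vertical below 0.03 rad and angle between the x axis of dome_block and the x axis of nest_floor, either way round below 0.08 rad and z of near_corner in the frame of dome_block above 0.048 m and z of far_corner in the frame of dome_block below 0.042 m and horizontal distance between far_corner and dome_block below 0.062 m), for 0.05 s.
At the end, for the whole second after the job is handed in: The block lies flat (within 2 mm) and square in the pocket; the fingers hold the cover by its tab, at rest, level within 0.2 rad and at least 100 mm above its seat on the block (z of dome_block in the frame of nest_floor between -0.002 and 0.002 m and x of dome_block in the frame of nest_floor between -0.0045 and 0.0045 m and y of dome_block in the frame of nest_floor between -0.0045 and 0.0045 m and angle between dome_block's own z axis and vertical below 0.03 rad and angle between the x axis of dome_block and the x axis of nest_floor, either way round below 0.08 rad and z of cover in the frame of dome_block above 0.136 m and angle between cover's own z axis and vertical below 0.2 rad and distance between the grasp point and tab below 0.03 m and contact force between the fingers and cover above 0.5 N and linear speed of cover below 0.02 m/s and angular speed of cover below 0.2 rad/s and contact force between cover and dome_block below 0.05 N); the arm keeps its last pose, push and grip.
It fails at once if a bystander was moved by more than 20 mm (distance of any of point_box, glue_pot, gum_block, tape_disc, screwdriver_red from where it was at the start of the episode above 0.02 m).
It also fails if it takes over 51 s, if anything falls off the work surface, if the arm or the gripper's body presses on something with over 40 N, if the wrist force passes 120 N, or if a joint passes its speed limit or range.

## Working session

There is one attempt and no reset: what is moved stays moved. The work goes in short steps, Python scripts to look and compute and a tool call to move; the robot and the scene stay as the last step left them, time stands still between calls to the robot, and variables do not carry over. Pictures are saved under pics/ and viewed, at most 10 in all, crops included, and the job is handed in when it is done.

Besides the shell and the picture viewer there is one more tool, called after "Emit:" as name([rows], argument=value, ...), one row to a line, values as JSON. servo_tool: Moves the arm, as the interface text tells. Its arguments: {"type":"object","properties":{"increments":{"type":"array","items":{"type":"object","properties":{"grip":{"type":"number"},"x":{"type":"number"},"y":{"type":"number"},"z":{"type":"number"},"ax":{"type":"number"},"ay":{"type":"number"},"az":{"type":"number"}}}}},"required":["increments"]}

```bash
mkdir -p pics && cat > h.py <<'E'
import numpy as np, cv2
from bench import robot
def grab(n,f):
    d=robot.grab_frame(n); np.savez(f'pics/{f}.npz',**d); cv2.imwrite(f'pics/{f}.png',d['image'][:,:,::-1]); return d
def load(f): return dict(np.load(f'pics/{f}.npz'))
def ray(d,uv):
    K=np.array([[d['fx'],0,d['cx']],[0,d['fy'],d['cy']],[0,0,1]],float)
    p=cv2.undistortPoints(np.array(uv,float).reshape(-1,1,2),K,np.array([float(d['k1']),0,0,0])).reshape(-1,2)
    v=np.c_[p,np.ones(len(p))]@d['R']; c=-d['R'].T@d['t']; return c,v
def onz(d,uv,z):
    c,v=ray(d,uv); return c+v*((z-c[2])/v[:,2])[:,None]
def proj(d,X):
    p=np.atleast_2d(X)@d['R'].T+d['t']; s=p[:,:2]/p[:,2:]; s=s*(1+float(d['k1'])*(s**2).sum(1))[:,None]
    return s*[d['fx'],d['fy']]+[d['cx'],d['cy']]
E
python3 - <<'E'
from h import *
a=grab('top','top0');b=grab('scene','scene0')
for d in(a,b): print(d['fx'],d['k1'],-d['R'].T@d['t'],d['R'].round(3).tolist())
print(robot.state())
E
```

```text
446.6809207300456 -0.026340379193485003 [ 0.3136048  -0.08744831  0.87702232] [[-0.018, -1.0, -0.021], [-0.98, 0.022, -0.195], [0.196, 0.017, -0.98]]
594.0532718019301 -0.15045053523567725 [-0.11522262 -0.48052714  0.78552833] [[0.534, -0.845, 0.002], [-0.597, -0.379, -0.707], [0.598, 0.376, -0.708]]
{'time_s': 0.1, 'q': array([ 1.01297768e+00,  3.42635393e-01,  1.52491529e+00, -6.32011913e-06,
        1.27539148e+00, -1.45979042e-01]), 'joint_vel': array([ 0.00188869, -0.00096025, -0.00193517, -0.00045728, -0.00278622,
        0.0003817 ]), 'joint_efforts': array([ 2.17146473e-03, -4.32002234e+01, -2.44694853e+01,  7.20640831e-02,
        5.25735423e-02, -1.76529170e-06]), 'ee_pos': array([0.21006118, 0.48101238, 0.40412562]), 'tcp_rot': array([ 2.04466666e-01,  9.78873295e-01, -6.34447970e-04, -2.29737904e-04]), 'wrist_force': array([0.52084766, 0.63040847, 0.33483767]), 'wrist_torque': array([-0.0159577 ,  0.03221356,  0.01469931]), 'grasp_force': 0.0, 'width': 0.9986454026921819}
```

View pics/top0.png

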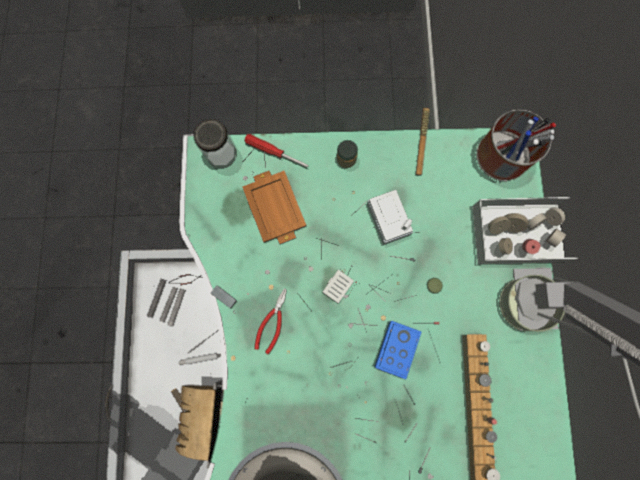

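View pics/scene0.png

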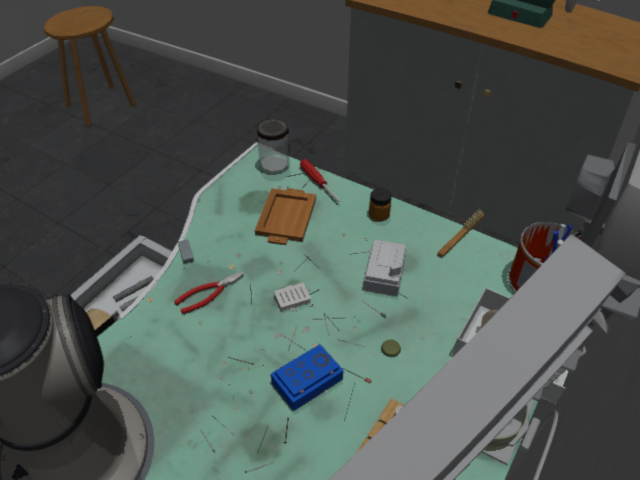

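The top view shows the covered block at about (390,217), with its tab at about (407,224). The nest is at about (274,207), the blue decoy at (398,350), the point box at (337,286) and the glue pot at (347,153). The scene view agrees: block at (385,268), nest at (287,215).

```bash
python3 - <<'E'
from h import *
def fit(d,m,z,name,seed):
    n,l,s,c=cv2.connectedComponentsWithStats(m.astype(np.uint8),connectivity=4)
    win=l[seed[1]-6:seed[1]+7,seed[0]-6:seed[0]+7]; v=win[win>0]; k=np.bincount(v).argmax()
    cs,_=cv2.findContours((l==k).astype(np.uint8),cv2.RETR_EXTERNAL,cv2.CHAIN_APPROX_NONE)
    ct=max(cs,key=cv2.contourArea)[:,0]
    P=onz(d,ct,z)[:,:2]; r=cv2.minAreaRect((P*1000).astype(np.float32)); print(name,s[k].tolist(),r); print(cv2.boxPoints(r).round(0).tolist())
    return l==k
T=load('top0');S=load('scene0')
im=T['image'].astype(int); hsv=cv2.cvtColor(T['image'],cv2.COLOR_RGB2HSV)
w=(hsv[...,1]<40)&(hsv[...,2]>200); 
fit(T,w,.0385,'cover',(388,212))
wd=(hsv[...,0]<20)&(hsv[...,1]>100)&(hsv[...,2]>70)
fit(T,wd,.012,'nest',(274,207))
fit(T,(hsv[...,0]<20)&(hsv[...,1]>100)&(hsv[...,2]>150),.004,'nestbright',(274,207))
hs=cv2.cvtColor(S['image'],cv2.COLOR_RGB2HSV)
fit(S,(hs[...,0]<20)&(hs[...,1]>100)&(hs[...,2]>70),.012,'nestS',(287,215))
a=cv2.resize(T['image'][150:260,225:435],None,fx=3.8,fy=3.8,interpolation=cv2.INTER_CUBIC)[:,:,::-1]
b=cv2.resize(S['image'][180:300,240:420],None,fx=4.4,fy=4.4,interpolation=cv2.INTER_CUBIC)[:,:,::-1]
cv2.imwrite('pics/ca.png',a);cv2.imwrite('pics/cb.png',b)
E
```

```text
cover [370, 191, 43, 49, 1128] ((533.8421630859375, -211.46641540527344), (86.5619125366211, 54.655277252197266), 18.81715965270996)
[[484.0, -200.0], [502.0, -251.0], [584.0, -223.0], [566.0, -172.0]]
nest [243, 171, 63, 73, 2890] ((562.65478515625, 18.145652770996094), (150.85043334960938, 91.16161346435547), 20.929716110229492)
[[476.0, 34.0], [508.0, -51.0], [649.0, 3.0], [617.0, 88.0]]
nestbright [243, 171, 63, 69, 2446] ((572.8611450195312, 22.172100067138672), (135.49143981933594, 91.45374298095703), 20.525314331054688)
[[493.0, 41.0], [525.0, -44.0], [652.0, 3.0], [620.0, 89.0]]
nestS [255, 188, 61, 50, 2063] ((569.6795654296875, 18.095993041992188), (131.2561798095703, 92.57557678222656), 20.638980865478516)
[[492.0, 38.0], [525.0, -48.0], [647.0, -2.0], [615.0, 85.0]]
```

View pics/ca.png

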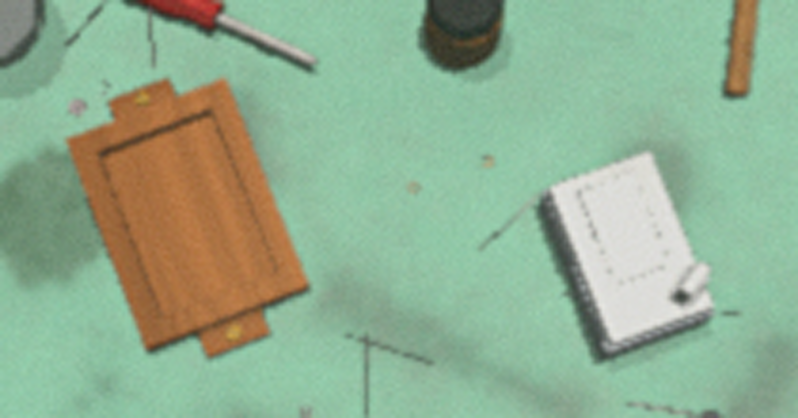

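View pics/cb.png

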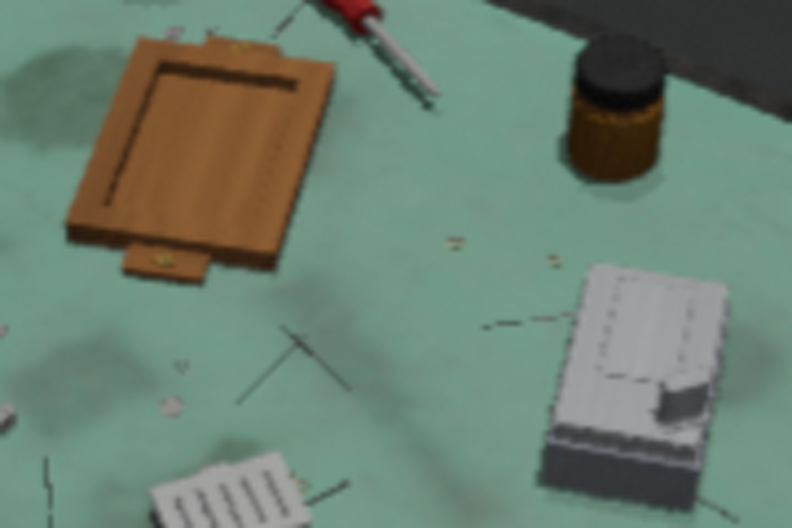

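The crops show the tab at the block's low-x, low-y corner, so the block's yaw is about 19° and the cover's frame is the same way round. The nest rim corners are sharp in both crops. I'll cross-check these corners and work out the first move.

```bash
cat >> h.py <<'E'
def go(x,y,yaw_y):
    from scipy.spatial.transform import Rotation as Ro
    s=robot.state(); M=Ro.from_quat(s['tcp_rot']).as_matrix(); a=np.degrees(np.arctan2(M[1,1],M[0,1]))
    dy=(yaw_y-a+90)%180-90; t=np.radians(a+dy); Y=np.array([np.cos(t),np.sin(t)]); X=np.array([-Y[1],Y[0]])
    D=np.array([x,y])-s['ee_pos'][:2]
    print('t',s['time_s'],'pos',s['ee_pos'].round(4),'yaw',round(a,2),'tilt',np.degrees(M[:2,2]).round(2),'| az',round(-dy,2),'then x,y cm',(100*D@X).round(2),(100*D@Y).round(2),'q',s['q'].round(2))
E
python3 - <<'E'
from h import *
T=load('top0');S=load('scene0')
f=lambda p:np.array(p)/3.8+[225,150]-.4
g=lambda p:np.array(p)/4.4+[240,180]-.4
def rep(n,P):
    P=P[:,:2]*1000; e=np.linalg.norm(np.roll(P,-1,0)-P,axis=1); c=P.mean(0)
    l=(P[1]+P[2]-P[0]-P[3]); l2=(P[0]+P[1]-P[2]-P[3]); print(n,P.round(1).tolist(),'edges',e.round(1),'c',c.round(1),np.degrees(np.arctan2(l[1],l[0])).round(1),np.degrees(np.arctan2(l2[1],l2[0])).round(1))
rep('nest top',onz(T,f([(68,140),(225,80),(308,286),(149,346)]),.012))
rep('nest sc',onz(S,g([(140,38),(334,64),(275,252),(68,226)]),.012))
rep('cov top',onz(T,f([(545,188),(652,152),(712,312),(607,350)]),.0385))
rep('cov sc',onz(S,g([(595,263),(730,286),(700,444),(554,426)]),.0385))
go(.534,-.212,109)
E
```

```text
nest top [[606.1, 82.4], [637.7, -1.9], [522.7, -45.3], [492.4, 38.1]] edges [ 90.1 123.   88.7 122. ] c [564.7  18.3] -69.8 21.0
nest sc [[608.4, 81.5], [640.5, -3.0], [525.8, -46.4], [491.9, 36.1]] edges [ 90.4 122.6  89.3 125.1] c [566.6  17.1] -68.4 21.0
cov top [[565.1, -168.8], [583.1, -224.6], [498.1, -250.4], [479.8, -196.6]] edges [58.6 88.8 56.8 89.8] c [ 531.5 -210.1] -71.7 17.5
cov sc [[567.8, -173.6], [585.5, -225.6], [504.1, -253.2], [482.5, -202.0]] edges [54.9 85.9 55.6 89.9] c [ 535.  -213.6] -69.2 18.5
t 0.1 pos [0.2101 0.481  0.4041] yaw 66.4 tilt [-0.04 -0.07] | az -42.6 then x,y cm -8.07 -76.07 q [ 1.01  0.34  1.52 -0.    1.28 -0.15]
```

Emit:
servo_tool([
  {"az": -8.4},
  {"az": -8.4},
  {"az": -8.4},
  {"az": -8.4},
  {"az": -8.5},
  {"x": -0.5,"y": -4.5},
  {"x": -0.5,"y": -4.5},
  {"x": -0.5,"y": -4.5},
  {"x": -0.5,"y": -4.5},
  {"x": -0.5,"y": -4.5},
  {"x": -0.5,"y": -4.5},
  {"x": -0.5,"y": -4.5},
  {"x": -0.5,"y": -4.5},
  {"x": -0.5,"y": -4.5},
  {"x": -0.5,"y": -4.5},
  {"x": -0.5,"y": -4.5},
  {"x": -0.5,"y": -4.5},
  {"x": -0.5,"y": -4.5},
  {"x": -0.5,"y": -4.5},
  {"x": -0.5,"y": -4.5},
])

```text
validation failed for argument at $.in...
```

```bash
python3 - <<'E'
from h import *
go(.534,-.2117,108.6)
E
```

```text
t 0.1 pos [0.2101 0.481  0.4041] yaw 66.4 tilt [-0.04 -0.07] | az -42.2 then x,y cm -8.61 -75.99 q [ 1.01  0.34  1.52 -0.    1.28 -0.15]
```

Emit:
servo_tool([
  {"grip": 9.1,"x": 0,"y": 0,"z": 0,"ax": 0,"ay": 0,"az": -8.4},
])

```text
time_s: 0.2
ee_pos: [0.2101, 0.481, 0.4043]
tcp_rot: [0.131, 0.991, -0.0, -0.0]
wrist_force: [-0.3, -0.5, -0.5]
width: 0.992
grasp_force: 0.0
```

Emit:
servo_tool([
  {"grip": 9.1,"x": 0,"y": 0,"z": 0,"ax": 0,"ay": 0,"az": -8.4},
  {"grip": 9.1,"x": 0,"y": 0,"z": 0,"ax": 0,"ay": 0,"az": -8.4},
  {"grip": 9.1,"x": 0,"y": 0,"z": 0,"ax": 0,"ay": 0,"az": -8.5},
  {"grip": 9.1,"x": 0,"y": 0,"z": 0,"ax": 0,"ay": 0,"az": -8.5},
  {"grip": 9.1,"x": -0.5,"y": -4.5,"z": 0,"ax": 0,"ay": 0,"az": 0},
  {"grip": 9.1,"x": -0.5,"y": -4.5,"z": 0,"ax": 0,"ay": 0,"az": 0},
  {"grip": 9.1,"x": -0.5,"y": -4.5,"z": 0,"ax": 0,"ay": 0,"az": 0},
  {"grip": 9.1,"x": -0.5,"y": -4.5,"z": 0,"ax": 0,"ay": 0,"az": 0},
  {"grip": 9.1,"x": -0.5,"y": -4.5,"z": 0,"ax": 0,"ay": 0,"az": 0},
  {"grip": 9.1,"x": -0.5,"y": -4.5,"z": 0,"ax": 0,"ay": 0,"az": 0},
  {"grip": 9.1,"x": -0.5,"y": -4.5,"z": 0,"ax": 0,"ay": 0,"az": 0},
  {"grip": 9.1,"x": -0.5,"y": -4.5,"z": 0,"ax": 0,"ay": 0,"az": 0},
  {"grip": 9.1,"x": -0.5,"y": -4.5,"z": 0,"ax": 0,"ay": 0,"az": 0},
  {"grip": 9.1,"x": -0.5,"y": -4.5,"z": 0,"ax": 0,"ay": 0,"az": 0},
  {"grip": 9.1,"x": -0.5,"y": -4.5,"z": 0,"ax": 0,"ay": 0,"az": 0},
  {"grip": 9.1,"x": -0.5,"y": -4.5,"z": 0,"ax": 0,"ay": 0,"az": 0},
  {"grip": 9.1,"x": -0.5,"y": -4.5,"z": 0,"ax": 0,"ay": 0,"az": 0},
  {"grip": 9.1,"x": -0.5,"y": -4.5,"z": 0,"ax": 0,"ay": 0,"az": 0},
  {"grip": 9.1,"x": -0.5,"y": -4.5,"z": 0,"ax": 0,"ay": 0,"az": 0},
])

```text
time_s: 2.1
ee_pos: [0.4969, -0.1366, 0.4044]
tcp_rot: [-0.161, 0.987, 0.0, -0.0]
wrist_force: [1.6, -0.2, 1.2]
width: 0.994
grasp_force: 0.0
```

```bash
python3 - <<'E'
from h import *
go(.534,-.2117,108.6)
E
```

```text
t 2.1 pos [ 0.4969 -0.1366  0.4044] yaw 108.59 tilt [-0.03  0.03] | az -0.01 then x,y cm -1.12 -8.3 q [-0.42  0.32  1.55  0.    1.27 -2.31]
```

Emit:
servo_tool([
  {"grip": 9.1,"x": -0.6,"y": -4.2,"z": 0,"ax": 0,"ay": 0,"az": 0},
  {"grip": 9.1,"x": -0.5,"y": -4.2,"z": 0,"ax": 0,"ay": 0,"az": 0},
  {"grip": 9.1,"x": 0,"y": 0,"z": 4,"ax": 0,"ay": 0,"az": 0},
  {"grip": 9.1,"x": 0,"y": 0,"z": 4,"ax": 0,"ay": 0,"az": 0},
  {"grip": 9.1,"x": 0,"y": 0,"z": 4,"ax": 0,"ay": 0,"az": 0},
  {"grip": 9.1,"x": 0,"y": 0,"z": 2,"ax": 0,"ay": 0,"az": 0},
  {"grip": 9.1,"x": 0,"y": 0,"z": 0,"ax": 0,"ay": 0,"az": 0},
])

```text
time_s: 2.8
ee_pos: [0.5328, -0.2103, 0.2611]
tcp_rot: [-0.162, 0.987, 0.002, -0.003]
wrist_force: [-0.3, -0.3, -0.0]
width: 0.988
grasp_force: 0.0
```

```bash
python3 - <<'E'
from h import *
go(.534,-.2117,108.6)
grab('scene','s1')
d=load('s1');cv2.imwrite('pics/c1.png',cv2.resize(d['image'][120:330,270:530],None,fx=2.8,fy=2.8)[:,:,::-1])
E
```

```text
t 2.8 pos [ 0.5328 -0.2103  0.2611] yaw 108.59 tilt [-0.38  0.22] | az -0.01 then x,y cm -0.07 -0.17 q [-0.51  0.58  1.57  0.    1.   -2.41]
```

View pics/c1.png

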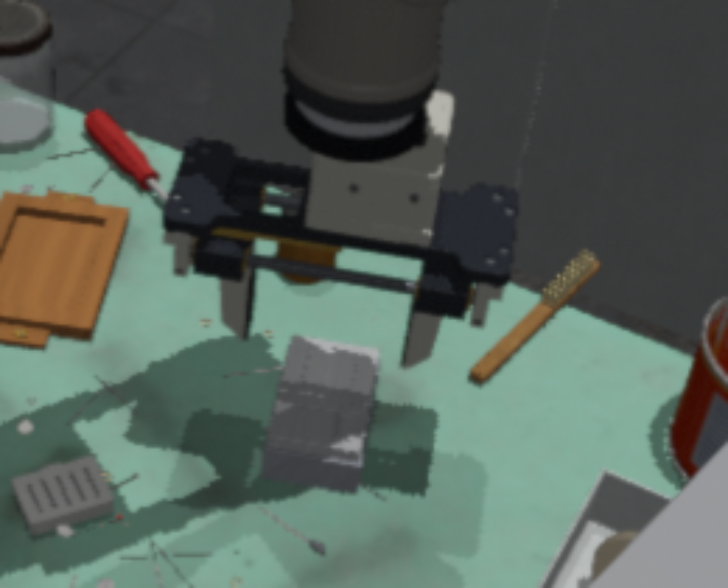

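The crop shows the open fingers straddling the block across its 60 mm, with the block around (320,410) between them. I'll descend with tips about 11 mm above the bench, then grip.

Emit:
servo_tool([
  {"grip": 9.1,"x": -0.05,"y": -0.1,"z": 2.2,"ax": 0,"ay": 0,"az": 0},
  {"grip": 9.1,"x": 0,"y": 0,"z": 2,"ax": 0,"ay": 0,"az": 0},
  {"grip": 9.1,"x": 0,"y": 0,"z": 2,"ax": 0,"ay": 0,"az": 0},
  {"grip": 9.1,"x": 0,"y": 0,"z": 0.9,"ax": 0,"ay": 0,"az": 0},
  {"grip": 9.1,"x": 0,"y": 0,"z": 0,"ax": 0,"ay": 0,"az": 0},
  {"grip": 9.1,"x": 0,"y": 0,"z": 0,"ax": 0,"ay": 0,"az": 0},
])

```text
time_s: 3.45
ee_pos: [0.5351, -0.2118, 0.1951]
tcp_rot: [-0.162, 0.987, -0.001, 0.001]
wrist_force: [0.1, -0.2, 1.0]
width: 0.991
grasp_force: 0.0
```

```bash
python3 - <<'E'
from h import *
go(.534,-.2117,108.6)
E
```

```text
t 3.45 pos [ 0.5351 -0.2118  0.1951] yaw 108.61 tilt [ 0.11 -0.06] | az 0.01 then x,y cm 0.1 0.04 q [-0.51  0.67  1.62  0.    0.85 -2.41]
```

Emit:
servo_tool([
  {"grip": 9.1,"x": 0,"y": 0,"z": 0.5,"ax": 0,"ay": 0,"az": 0},
  {"grip": 5,"x": 0,"y": 0,"z": 0,"ax": 0,"ay": 0,"az": 0},
  {"grip": 5,"x": 0,"y": 0,"z": 0,"ax": 0,"ay": 0,"az": 0},
  {"grip": 5,"x": 0,"y": 0,"z": 0,"ax": 0,"ay": 0,"az": 0},
  {"grip": 5,"x": 0,"y": 0,"z": 0,"ax": 0,"ay": 0,"az": 0},
  {"grip": 5,"x": 0,"y": 0,"z": 0,"ax": 0,"ay": 0,"az": 0},
  {"grip": 5,"x": 0,"y": 0,"z": 0,"ax": 0,"ay": 0,"az": 0},
  {"grip": 5,"x": 0,"y": 0,"z": 0,"ax": 0,"ay": 0,"az": 0},
  {"grip": 5,"x": 0,"y": 0,"z": 0,"ax": 0,"ay": 0,"az": 0},
])

```text
time_s: 4.35
ee_pos: [0.5347, -0.2116, 0.1888]
tcp_rot: [-0.162, 0.987, -0.0, 0.0]
wrist_force: [-0.6, -0.7, 1.6]
width: 0.654
grasp_force: 30.0
```

```bash
python3 - <<'E'
from h import *
go(.534,-.2117,108.6)
s=robot.state();print(s['width']*92,s['grasp_force'])
E
```

```text
t 4.35 pos [ 0.5347 -0.2116  0.1888] yaw 108.6 tilt [ 0.02 -0.01] | az 0.0 then x,y cm 0.06 0.01 q [-0.51  0.68  1.62  0.    0.84 -2.41]
60.181421012872924 29.9922376871109
```

Emit:
servo_tool([
  {"grip": 5,"x": 0,"y": 0,"z": -1,"ax": 0,"ay": 0,"az": 0},
  {"grip": 5,"x": 0,"y": 0,"z": -2,"ax": 0,"ay": 0,"az": 0},
  {"grip": 5,"x": 0,"y": 0,"z": -2.5,"ax": 0,"ay": 0,"az": 0},
  {"grip": 5,"x": 0,"y": 0,"z": -2.5,"ax": 0,"ay": 0,"az": 0},
  {"grip": 5,"x": 0,"y": 0,"z": 0,"ax": 0,"ay": 0,"az": -2.3},
  {"grip": 5,"x": -1,"y": 2,"z": 0,"ax": 0,"ay": 0,"az": 0},
  {"grip": 5,"x": -2,"y": 3.5,"z": 0,"ax": 0,"ay": 0,"az": 0},
  {"grip": 5,"x": -2,"y": 3.5,"z": 0,"ax": 0,"ay": 0,"az": 0},
  {"grip": 5,"x": -2,"y": 3.5,"z": 0,"ax": 0,"ay": 0,"az": 0},
  {"grip": 5,"x": -2,"y": 3.5,"z": 0,"ax": 0,"ay": 0,"az": 0},
  {"grip": 5,"x": -1.1,"y": 2.8,"z": 0,"ax": 0,"ay": 0,"az": 0},
  {"grip": 5,"x": -1,"y": 1.5,"z": 0,"ax": 0,"ay": 0,"az": 0},
  {"grip": 5,"x": 0,"y": 0,"z": 1,"ax": 0,"ay": 0,"az": 0},
  {"grip": 5,"x": 0,"y": 0,"z": 1,"ax": 0,"ay": 0,"az": 0},
  {"grip": 5,"x": 0,"y": 0,"z": 1,"ax": 0,"ay": 0,"az": 0},
  {"grip": 5,"x": 0,"y": 0,"z": 0,"ax": 0,"ay": 0,"az": 0},
  {"grip": 5,"x": 0,"y": 0,"z": 0,"ax": 0,"ay": 0,"az": 0},
  {"grip": 5,"x": 0,"y": 0,"z": 0,"ax": 0,"ay": 0,"az": 0},
])

```text
time_s: 6.15
ee_pos: [0.566, 0.0171, 0.239]
tcp_rot: [-0.181, 0.983, -0.0, 0.0]
wrist_force: [0.5, -0.1, -8.3]
width: 0.652
grasp_force: 30.0
```

```bash
python3 - <<'E'
from h import *
go(.5655,.0177,110.9)
d=grab('scene','s2');cv2.imwrite('pics/c2.png',cv2.resize(d['image'][130:280,200:380],None,fx=4,fy=4,interpolation=cv2.INTER_CUBIC)[:,:,::-1])
grab('top','t2')
E
```

```text
t 6.15 pos [0.566  0.0171 0.239 ] yaw 110.85 tilt [0.04 0.  ] | az -0.05 then x,y cm 0.03 0.07 q [-0.11  0.59  1.61  0.    0.93 -2.04]
```

View pics/c2.png

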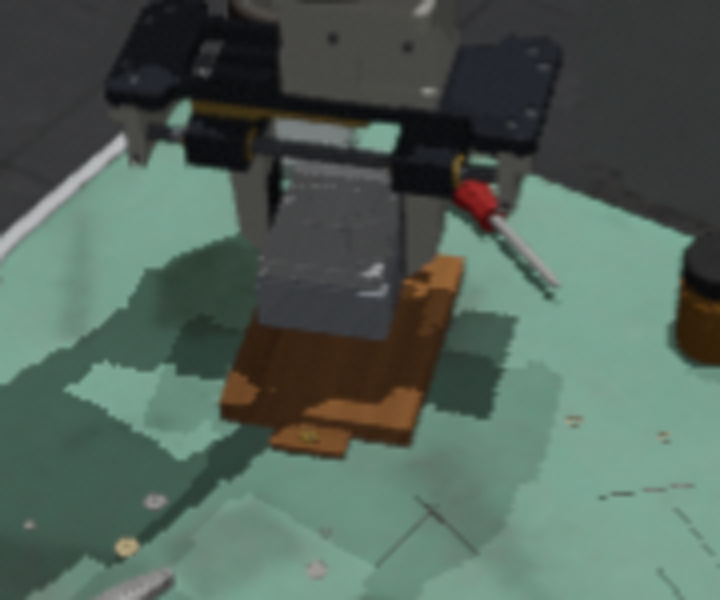

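The block is held level over the nest. Its lower front corners are at about (258,322) and (390,338) in the crop, and the nest's front rim corners at about (221,404) and (410,432). I'll measure the relative offset from these.

```bash
python3 - <<'E'
from h import *
d=load('s2')
f=lambda p:np.array(p)/4+[200,130]-.4
B=onz(d,f([(258,321),(390,338)]),.0502)[:,:2]*1000
Bt=onz(d,f([(258,284),(394,302)]),.0782)[:,:2]*1000
N=onz(d,f([(221,404),(410,432)]),.012)[:,:2]*1000
t=np.radians(20.85); X=np.array([np.cos(t),np.sin(t)]);Y=np.array([-X[1],X[0]])
for n,P,h in(('blk bottom',B,46),('blk top',Bt,46),('nest',N,62)):
    print(n,P.round(1).tolist(),np.linalg.norm(P[0]-P[1]).round(1),'centre',(P.mean(0)+h*X).round(1), 'edge ang',np.degrees(np.arctan2(*(P[0]-P[1])[::-1])).round(1))
E
```

```text
blk bottom [[515.5, 29.6], [538.4, -28.0]] 62.0 centre [569.9  17.2] edge ang 111.7
blk top [[511.4, 24.7], [534.1, -33.7]] 62.5 centre [565.7  11.9] edge ang 111.2
nest [[492.4, 37.0], [524.3, -47.5]] 90.3 centre [566.3  16.9] edge ang 110.6
```

```bash
python3 - <<'E'
from h import *
d=load('s2'); T=load('t2')
t=np.radians(20.85); X=np.array([np.cos(t),np.sin(t),0]);Y=np.array([-X[1],X[0],0])
c=np.array([.5663,.0170,.0502])
for n,hx,hy,z in(('bot',46,30,0),('shoulder',46,30,28),('cov bottom',44,28,28.5),('cov top',44,28,38.5)):
    P=[c-X*hx/1e3+Y*s*hy/1e3+[0,0,z/1e3] for s in(1,-1)]
    print(n,((proj(d,P)-[200,130]+.4)*4).round(0).tolist())
im=cv2.resize(T['image'][150:270,220:340],None,fx=5,fy=5,interpolation=cv2.INTER_CUBIC)[:,:,::-1]
cv2.imwrite('pics/c3.png',im)
print(((proj(T,[c-X*.046+Y*s*.03+[0,0,.028] for s in(1,-1)])-[220,150]+.4)*5).round(0))
E
```

```text
bot [[256.0, 325.0], [384.0, 343.0]]
shoulder [[252.0, 279.0], [382.0, 297.0]]
cov bottom [[258.0, 276.0], [379.0, 293.0]]
cov top [[256.0, 259.0], [378.0, 276.0]]
[[221. 365.]
 [372. 306.]]
```

View pics/c3.png

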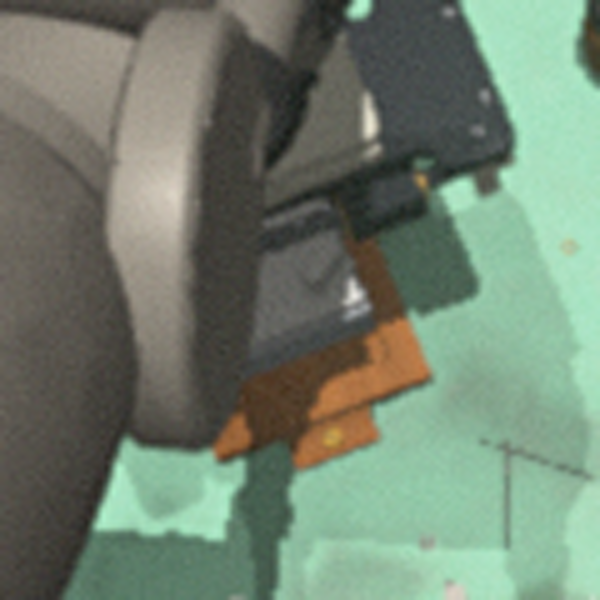

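Emit:
servo_tool([
  {"grip": 5,"x": 0.1,"y": 0,"z": 1.2,"ax": 0,"ay": 0,"az": 0},
  {"grip": 5,"x": 0,"y": 0,"z": 1.2,"ax": 0,"ay": 0,"az": 0},
  {"grip": 5,"x": 0,"y": 0,"z": 0.8,"ax": 0,"ay": 0,"az": 0},
  {"grip": 5,"x": 0,"y": 0,"z": 0.3,"ax": 0,"ay": 0,"az": 0},
  {"grip": 5,"x": 0,"y": 0,"z": 0.2,"ax": 0,"ay": 0,"az": 0},
  {"grip": 5,"x": 0,"y": 0,"z": 0.2,"ax": 0,"ay": 0,"az": 0},
  {"grip": 5,"x": 0,"y": 0,"z": 0,"ax": 0,"ay": 0,"az": 0},
  {"grip": 5,"x": 0,"y": 0,"z": 0,"ax": 0,"ay": 0,"az": 0},
])

```text
time_s: 7.05
ee_pos: [0.565, 0.0173, 0.2]
tcp_rot: [-0.181, 0.983, -0.0, 0.0]
wrist_force: [0.2, -0.3, -9.2]
width: 0.651
grasp_force: 30.0
```

Emit:
servo_tool([
  {"grip": 5,"x": 0,"y": 0,"z": 0.15,"ax": 0,"ay": 0,"az": 0},
  {"grip": 5,"x": 0,"y": 0,"z": 0.15,"ax": 0,"ay": 0,"az": 0},
  {"grip": 5,"x": 0,"y": 0,"z": 0,"ax": 0,"ay": 0,"az": 0},
  {"grip": 5,"x": 0,"y": 0,"z": 0,"ax": 0,"ay": 0,"az": 0},
])

```text
time_s: 7.45
ee_pos: [0.5649, 0.0173, 0.1967]
tcp_rot: [-0.181, 0.983, 0.0, -0.0]
wrist_force: [0.1, -0.1, -9.5]
width: 0.65
grasp_force: 30.0
```

Emit:
servo_tool([
  {"grip": 5,"x": 0,"y": 0,"z": 0.15,"ax": 0,"ay": 0,"az": 0},
  {"grip": 5,"x": 0,"y": 0,"z": 0.15,"ax": 0,"ay": 0,"az": 0},
  {"grip": 5,"x": 0,"y": 0,"z": 0.05,"ax": 0,"ay": 0,"az": 0},
  {"grip": 5,"x": 0,"y": 0,"z": 0,"ax": 0,"ay": 0,"az": 0},
  {"grip": 5,"x": 0,"y": 0,"z": 0,"ax": 0,"ay": 0,"az": 0},
])

```text
time_s: 7.95
ee_pos: [0.5649, 0.0174, 0.1932]
tcp_rot: [-0.181, 0.983, 0.0, 0.0]
wrist_force: [-0.1, -0.7, -9.6]
width: 0.651
grasp_force: 30.0
```

Emit:
servo_tool([
  {"grip": 5,"x": 0,"y": 0,"z": 0.05,"ax": 0,"ay": 0,"az": 0},
  {"grip": 5,"x": 0,"y": 0,"z": 0.05,"ax": 0,"ay": 0,"az": 0},
  {"grip": 5,"x": 0,"y": 0,"z": 0,"ax": 0,"ay": 0,"az": 0},
  {"grip": 5,"x": 0,"y": 0,"z": 0,"ax": 0,"ay": 0,"az": 0},
])

```text
time_s: 8.35
ee_pos: [0.5649, 0.0173, 0.1929]
tcp_rot: [-0.181, 0.983, -0.0, 0.0]
wrist_force: [-3.5, 0.5, -0.1]
width: 0.652
grasp_force: 30.0
```

Emit:
servo_tool([
  {"grip": 9.1,"x": 0,"y": 0,"z": 0,"ax": 0,"ay": 0,"az": 0},
  {"grip": 9.1,"x": 0,"y": 0,"z": 0,"ax": 0,"ay": 0,"az": 0},
  {"grip": 9.1,"x": 0,"y": 0,"z": 0,"ax": 0,"ay": 0,"az": 0},
  {"grip": 9.1,"x": 0,"y": 0,"z": 0,"ax": 0,"ay": 0,"az": 0},
  {"grip": 9.1,"x": 0,"y": 0,"z": -2,"ax": 0,"ay": 0,"az": 0},
  {"grip": 9.1,"x": 0,"y": 0,"z": -3,"ax": 0,"ay": 0,"az": 0},
  {"grip": 9.1,"x": 0,"y": 0,"z": -4,"ax": 0,"ay": 0,"az": 0},
  {"grip": 9.1,"x": 0,"y": 0,"z": -3,"ax": 0,"ay": 0,"az": 0},
  {"grip": 9.1,"x": 0,"y": 0,"z": 0,"ax": 0,"ay": 0,"az": 8.2},
  {"grip": 9.1,"x": 0,"y": 0,"z": 0,"ax": 0,"ay": 0,"az": 8.2},
  {"grip": 4,"x": 0,"y": 0,"z": 0,"ax": 0,"ay": 0,"az": 8.2},
  {"grip": 4,"x": 0,"y": 0,"z": 0,"ax": 0,"ay": 0,"az": 8.2},
  {"grip": 4,"x": 0,"y": 0,"z": 0,"ax": 0,"ay": 0,"az": 8.2},
  {"grip": 4,"x": 0,"y": 0,"z": 0,"ax": 0,"ay": 0,"az": 8.2},
  {"grip": 4,"x": 0,"y": 0,"z": 0,"ax": 0,"ay": 0,"az": 8.3},
  {"grip": 4,"x": 0,"y": 0,"z": 0,"ax": 0,"ay": 0,"az": 0},
])

```text
time_s: 9.95
ee_pos: [0.5649, 0.0173, 0.3123]
tcp_rot: [0.315, 0.949, 0.0, 0.0]
wrist_force: [0.3, -0.2, 0.1]
width: 0.517
grasp_force: 0.0
```

```bash
python3 - <<'E'
from h import *
go(.5435,-.0116,53.35)
d=grab('scene','s4');cv2.imwrite('pics/c4.png',cv2.resize(d['image'][140:260,230:390],None,fx=5,fy=5,interpolation=cv2.INTER_CUBIC)[:,:,::-1])
t=np.radians(20.85); X=np.array([np.cos(t),np.sin(t),0]);Y=np.array([-X[1],X[0],0]);c=np.array([.565,.0173,.004])
m=lambda x,y,z:c+X*x/1e3+Y*y/1e3+[0,0,z/1e3]
for n,p in(('shoulder nn',m(-46,-30,28)),('nf',m(-46,30,28)),('covtop ++',m(44,28,38.5)),('+-',m(44,-28,38.5)),('--',m(-44,-28,38.5)),('-+',m(-44,28,38.5)),('tab top',m(-30.4,-19.3,59.5))):print(n,((proj(d,p)-[230,140]+.4)*5).round(0))
E
```

```text
t 9.95 pos [0.5649 0.0173 0.3123] yaw 53.33 tilt [0.02 0.  ] | az -0.02 then x,y cm -0.01 -3.6 q [-0.1   0.5   1.54  0.    1.1  -1.04]
shoulder nn [[328. 417.]]
nf [[170. 394.]]
covtop ++ [[234. 220.]]
+- [[374. 239.]]
-- [[323. 392.]]
-+ [[175. 371.]]
tab top [[307. 321.]]
```

View pics/c4.png

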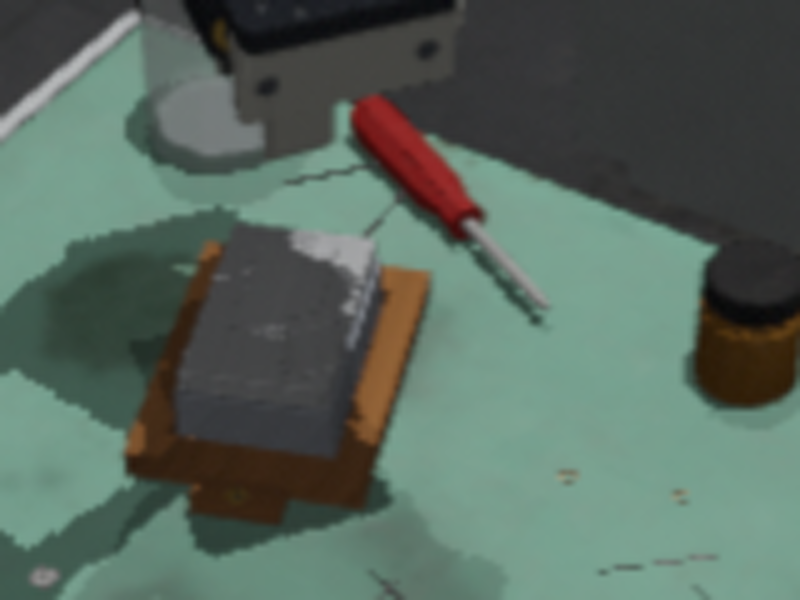

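The block is seated in the pocket with the cover on. Cover top corners at (236,222), (378,236) and (180,375) are within 1 mm of the prediction. Next I'll go to the tab.

Emit:
servo_tool([
  {"grip": 3.5,"x": 0,"y": -1.8,"z": 0,"ax": 0,"ay": 0,"az": 0},
  {"grip": 3.5,"x": 0,"y": -1.8,"z": 0,"ax": 0,"ay": 0,"az": 0},
  {"grip": 3.5,"x": 0,"y": 0,"z": 2.5,"ax": 0,"ay": 0,"az": 0},
  {"grip": 3.5,"x": 0,"y": 0,"z": 2.5,"ax": 0,"ay": 0,"az": 0},
  {"grip": 3.5,"x": 0,"y": 0,"z": 2,"ax": 0,"ay": 0,"az": 0},
  {"grip": 3.5,"x": 0,"y": 0,"z": 1.2,"ax": 0,"ay": 0,"az": 0},
  {"grip": 3.5,"x": 0,"y": 0,"z": 0.4,"ax": 0,"ay": 0,"az": 0},
  {"grip": 3.5,"x": 0,"y": 0,"z": 0,"ax": 0,"ay": 0,"az": 0},
  {"grip": 3.5,"x": 0,"y": 0,"z": 0,"ax": 0,"ay": 0,"az": 0},
])

```text
time_s: 10.9
ee_pos: [0.5439, -0.0116, 0.2271]
tcp_rot: [0.314, 0.95, 0.0, 0.001]
wrist_force: [0.6, 0.9, 0.1]
width: 0.383
grasp_force: 0.0
```

```bash
python3 - <<'E'
from h import *
go(.5438,-.0116,53.35)
E
```

```text
t 10.9 pos [ 0.5439 -0.0116  0.2271] yaw 53.46 tilt [ 0.1  -0.01] | az 0.11 then x,y cm 0.0 -0.01 q [-0.16  0.58  1.69  0.    0.87 -1.1 ]
```

Emit:
servo_tool([
  {"grip": 3.5,"x": 0,"y": 0,"z": 0.3,"ax": 0,"ay": 0,"az": 0},
  {"grip": 2,"x": 0,"y": 0,"z": 0,"ax": 0,"ay": 0,"az": 0},
  {"grip": 1.5,"x": 0,"y": 0,"z": 0,"ax": 0,"ay": 0,"az": 0},
  {"grip": 1.2,"x": 0,"y": 0,"z": 0,"ax": 0,"ay": 0,"az": 0},
  {"grip": 0.9,"x": 0,"y": 0,"z": 0,"ax": 0,"ay": 0,"az": 0},
  {"grip": 0,"x": 0,"y": 0,"z": 0,"ax": 0,"ay": 0,"az": 0},
  {"grip": 0,"x": 0,"y": 0,"z": 0,"ax": 0,"ay": 0,"az": 0},
  {"grip": 0,"x": 0,"y": 0,"z": 0,"ax": 0,"ay": 0,"az": 0},
  {"grip": 0,"x": 0,"y": 0,"z": 0,"ax": 0,"ay": 0,"az": 0},
  {"grip": 0,"x": 0,"y": 0,"z": 0,"ax": 0,"ay": 0,"az": 0},
])

```text
time_s: 11.9
ee_pos: [0.5436, -0.0114, 0.2233]
tcp_rot: [0.314, 0.949, 0.0, 0.0]
wrist_force: [2.3, 1.8, 1.0]
width: 0.084
grasp_force: 30.0
```

```bash
python3 - <<'E'
from h import *
go(.5438,-.0116,53.35)
s=robot.state();print(s['width']*92,s['grasp_force'],s['wrist_force'],s['wrist_torque'])
E
```

```text
t 11.9 pos [ 0.5436 -0.0114  0.2233] yaw 53.4 tilt [0.03 0.02] | az 0.05 then x,y cm -0.03 -0.0 q [-0.16  0.58  1.69  0.    0.86 -1.09]
7.697106990469531 30.000162720680237 [2.31188648 1.7822963  0.96733772] [ 0.4556902  -0.27953405 -0.02720235]
```

Emit:
servo_tool([
  {"grip": 0,"x": 0,"y": 0.17,"z": -0.08,"ax": 0.5,"ay": 0,"az": 0},
  {"grip": 0,"x": 0,"y": 0.17,"z": -0.08,"ax": 0.5,"ay": 0,"az": 0},
  {"grip": 0,"x": 0,"y": 0.17,"z": -0.08,"ax": 0.5,"ay": 0,"az": 0},
  {"grip": 0,"x": 0,"y": 0.17,"z": -0.08,"ax": 0.5,"ay": 0,"az": 0},
  {"grip": 0,"x": 0,"y": 0.17,"z": -0.08,"ax": 0.5,"ay": 0,"az": 0},
  {"grip": 0,"x": 0,"y": 0.17,"z": -0.08,"ax": 0.5,"ay": 0,"az": 0},
  {"grip": 0,"x": 0,"y": 0,"z": 0,"ax": 0,"ay": 0,"az": 0},
])

```text
time_s: 12.6
ee_pos: [0.5495, -0.0032, 0.2277]
tcp_rot: [0.314, 0.949, -0.025, -0.009]
wrist_force: [-0.5, 0.4, -2.0]
width: 0.083
grasp_force: 30.0
```

```bash
python3 - <<'E'
from h import *
go(.5438,-.0116,53.35)
s=robot.state();print(s['width']*92,s['grasp_force'],s['wrist_force'],s['wrist_torque'])
E
```

```text
t 12.6 pos [ 0.5495 -0.0032  0.2277] yaw 53.44 tilt [-1.85 -2.44] | az 0.09 then x,y cm -0.04 -1.01 q [-0.13  0.59  1.66 -0.06  0.92 -1.03]
7.645533648120513 30.00371128320694 [-0.5301532   0.36011311 -2.04824197] [-0.05010862  0.07645792 -0.05132375]
```

Emit:
servo_tool([
  {"grip": 0,"x": 0,"y": 0.33,"z": -0.155,"ax": 1,"ay": 0,"az": 0},
  {"grip": 0,"x": 0,"y": 0.33,"z": -0.155,"ax": 1,"ay": 0,"az": 0},
  {"grip": 0,"x": 0,"y": 0.33,"z": -0.155,"ax": 1,"ay": 0,"az": 0},
  {"grip": 0,"x": 0,"y": 0.33,"z": -0.155,"ax": 1,"ay": 0,"az": 0},
  {"grip": 0,"x": 0,"y": 0.33,"z": -0.155,"ax": 1,"ay": 0,"az": 0},
  {"grip": 0,"x": 0,"y": 0.33,"z": -0.155,"ax": 1,"ay": 0,"az": 0},
  {"grip": 0,"x": 0,"y": 0,"z": 0,"ax": 0,"ay": 0,"az": 0},
  {"grip": 0,"x": 0,"y": 0,"z": 0,"ax": 0,"ay": 0,"az": 0},
  {"grip": 0,"x": 0,"y": 0,"z": 0,"ax": 0,"ay": 0,"az": 0},
])

```text
time_s: 13.5
ee_pos: [0.562, 0.0132, 0.2353]
tcp_rot: [0.313, 0.947, -0.074, -0.024]
wrist_force: [0.3, 1.7, -0.9]
width: 0.086
grasp_force: 30.0
```

```bash
python3 - <<'E'
from h import *
go(.5438,-.0116,53.35)
s=robot.state();print(s['width']*92,s['grasp_force'],s['wrist_force'],s['wrist_torque'])
d=grab('scene','s5');cv2.imwrite('pics/c5.png',cv2.resize(d['image'][140:260,230:390],None,fx=5,fy=5,interpolation=cv2.INTER_CUBIC)[:,:,::-1])
E
```

```text
t 13.5 pos [0.562  0.0132 0.2353] yaw 53.39 tilt [-5.29 -7.18] | az 0.04 then x,y cm -0.02 -3.08 q [-0.08  0.62  1.59 -0.16  1.02 -0.92]
7.901789709213637 30.000797510147095 [ 0.34226083  1.65101716 -0.8904907 ] [ 0.3428419  -0.04093419  0.03255685]
```

View pics/c5.png

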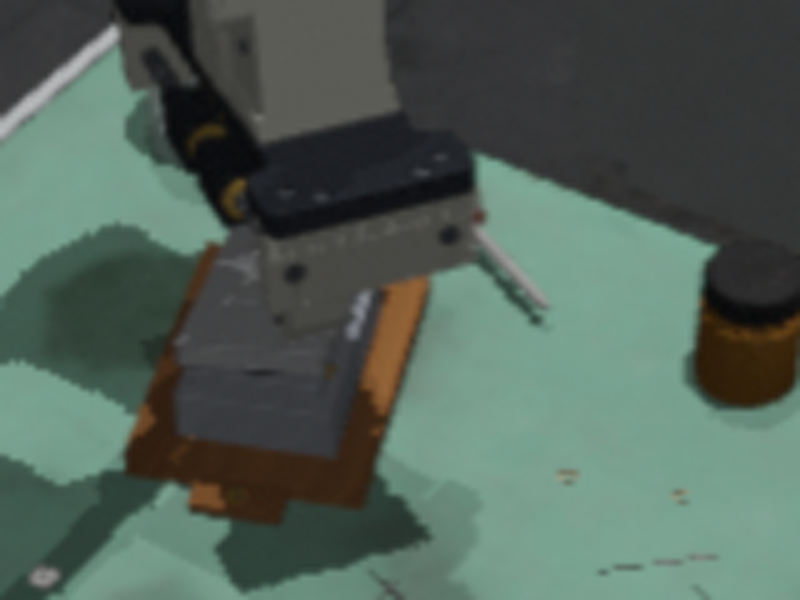

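The view shows the near corner clearly lifted, with a gap under the front skirt at about (260,370). The block is still in the pocket and the far corner down. From the pose, the near corner is about 16 mm up and the far corner about 0.5 mm. Now I'll lift clear.

Emit:
servo_tool([
  {"grip": 0,"x": 0,"y": -0.03,"z": -0.2,"ax": 0,"ay": 0,"az": 0},
  {"grip": 0,"x": 0,"y": -0.03,"z": -0.2,"ax": 0,"ay": 0,"az": 0},
  {"grip": 0,"x": 0,"y": -0.05,"z": -0.3,"ax": 0,"ay": 0,"az": 0},
  {"grip": 0,"x": 0,"y": -0.05,"z": -0.3,"ax": 0,"ay": 0,"az": 0},
  {"grip": 0,"x": 0,"y": -0.16,"z": -1,"ax": 0,"ay": 0,"az": 0},
  {"grip": 0,"x": 0,"y": -0.31,"z": -2,"ax": 0,"ay": 0,"az": 0},
  {"grip": 0,"x": 0,"y": -0.31,"z": -2,"ax": 0,"ay": 0,"az": 0},
  {"grip": 0,"x": 0,"y": -0.84,"z": 0,"ax": -3,"ay": 0,"az": 0},
  {"grip": 0,"x": 0,"y": -0.84,"z": 0,"ax": -3,"ay": 0,"az": 0},
  {"grip": 0,"x": 0,"y": -0.84,"z": 0,"ax": -2.9,"ay": 0,"az": 0},
  {"grip": 0,"x": 0,"y": 0,"z": -2,"ax": 0,"ay": 0,"az": 0},
  {"grip": 0,"x": 0,"y": 0,"z": -3,"ax": 0,"ay": 0,"az": 0},
  {"grip": 0,"x": 0,"y": 0,"z": -2,"ax": 0,"ay": 0,"az": 0},
  {"grip": 0,"x": 0,"y": 0,"z": -1,"ax": 0,"ay": 0,"az": 0},
  {"grip": 0,"x": 0,"y": 0,"z": 0,"ax": 0,"ay": 0,"az": 0},
  {"grip": 0,"x": 0,"y": 0,"z": 0,"ax": 0,"ay": 0,"az": 0},
  {"grip": 0,"x": 0,"y": 0,"z": 0,"ax": 0,"ay": 0,"az": 0},
  {"grip": 0,"x": 0,"y": 0,"z": 0,"ax": 0,"ay": 0,"az": 0},
])

```text
time_s: 15.35
ee_pos: [0.5469, -0.0066, 0.3774]
tcp_rot: [0.314, 0.949, -0.001, -0.001]
wrist_force: [1.1, 0.3, -1.2]
width: 0.084
grasp_force: 30.0
```

```bash
python3 - <<'E'
from h import *
go(.5438,-.0116,53.35)
s=robot.state();print(s['width']*92,s['grasp_force'],s['wrist_force'],s['joint_vel'].round(4))
d=grab('scene','s6');cv2.imwrite('pics/c6.png',cv2.resize(d['image'][60:260,200:400],None,fx=3,fy=3,interpolation=cv2.INTER_CUBIC)[:,:,::-1])
E
```

```text
t 15.35 pos [ 0.5469 -0.0066  0.3774] yaw 53.41 tilt [-0.18 -0.06] | az 0.06 then x,y cm -0.04 -0.59 q [-0.15  0.41  1.51 -0.    1.23 -1.08]
7.688963441734516 29.999805986881256 [ 1.13149348  0.30523128 -1.18463742] [ 0.0001 -0.0027 -0.0065 -0.0034  0.0015 -0.0001]
```

View pics/c6.png

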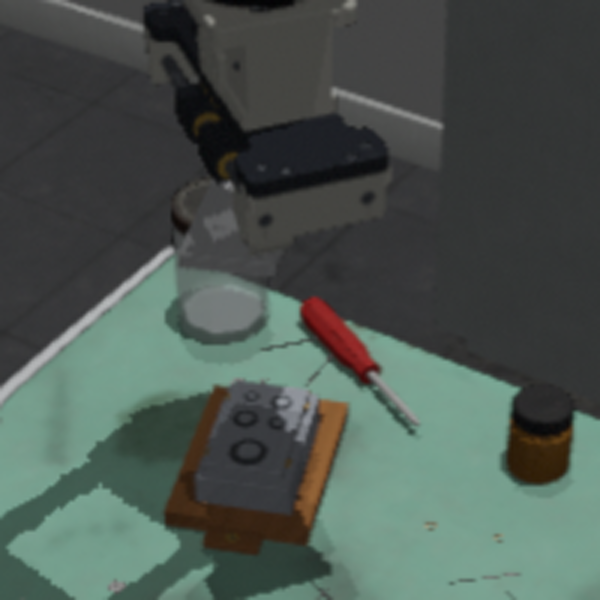

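The block lies bare in the pocket at about (255,440). The cover hangs level from the fingers at about (220,240), raised 154 mm. I'll settle briefly and hand in.

Emit:
servo_tool([
  {"grip": 0,"x": 0,"y": 0,"z": 0,"ax": 0,"ay": 0,"az": 0},
  {"grip": 0,"x": 0,"y": 0,"z": 0,"ax": 0,"ay": 0,"az": 0},
  {"grip": 0,"x": 0,"y": 0,"z": 0,"ax": 0,"ay": 0,"az": 0},
  {"grip": 0,"x": 0,"y": 0,"z": 0,"ax": 0,"ay": 0,"az": 0},
  {"grip": 0,"x": 0,"y": 0,"z": 0,"ax": 0,"ay": 0,"az": 0},
])

```text
time_s: 15.9
ee_pos: [0.5471, -0.0067, 0.3785]
tcp_rot: [0.314, 0.949, -0.001, -0.0]
wrist_force: [-0.3, 0.3, -0.2]
width: 0.081
grasp_force: 30.0
```

```bash
python3 -c "
from bench import robot
print(robot.sign_off())"
```

```text
the job is handed in; nothing more can be done
None
```

I set the block in the nest pocket with its cover on, peeled the cover off tab corner first, and handed the job in at about 16 s with the cover held level by its tab about 15 cm above the block; sign-off returned no verdict.

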